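# Scrape the broken tile chips off the sill and put the scraper away

## Task

Take the scraper block out of the crowded sloping caddy, leaving the other toiletries where they are, and with the scraper in the grip (never the fingers) push all three tile chips off the raised sill into the tray along its edge. Then stand the scraper, steel foot down, in the open soap dish with its length along the dish, let go of it, and shut the dish's flip-top lid fully over it.

Things in the scene. Friction and masses are not known exactly. Their poses are not given: they have to be found in the camera images.
- scraper: Scraper: white plastic block with grip grooves on a 6 mm steel foot, 26 (x) x 64 (y) x 46 (z) mm, 0.12 kg. Origin: centre of the foot's underside, z up through it. Stands in one of 3 places side by side in the caddy, square to the sloping floor, its z leaning 30 deg to the robot. Fingers fit on its uphill and downhill faces (26 mm apart); at its ends the neighbours are 8 mm away.
- caddy: Fixed white tray, floor rising 0.52 rad along +x; 160 mm along slope, 214 wide. Origin: on the table under the floor's middle, which is 58 mm up. Heights square to floor: front wall 18, sides 24, back 30 mm. A 12 mm high rib runs across right at the downhill faces of the standing items, an 8 mm one 38 mm uphill of the middle. Standing items are at most 46 mm tall.
- sill: Fixed white tile sill 140 (x) x 170 (y) mm, top 50 mm above the table, with a grey chip tray 150 x 80 mm against its -y side. Origin: on the table, mid of both; in its frame the sill spans y -45 to +125 mm, the tray -125 to -45. Tray rim 27 mm above the table, lower than the sill top. Left or right of the robot, the dish on the other side.
- tray_in (a point): Centre of the tray's inner floor, 6 mm above the table; axes as the sill's.
- chip1: Loose chip of broken white tile with its reddish clay back up, about 22 x 15 x 9 mm high, on the sill within 40 mm of the sill's x middle and at y -15 to +75 mm in the sill's frame. Origin: centre of its underside.
- chip2: Loose chip of broken white tile with its reddish clay back up, about 18 x 16 x 9 mm high, on the sill within 40 mm of the sill's x middle and at y -15 to +75 mm in the sill's frame. Origin: centre of its underside.
- chip3: Loose chip of broken white tile with its reddish clay back up, about 20 x 12 x 9 mm high, on the sill within 40 mm of the sill's x middle and at y -15 to +75 mm in the sill's frame. Origin: centre of its underside.
- dish: Base of the white plastic soap dish, fixed, 126 (x) x 60 (y) mm outside, wall 3 mm, rim 16 mm high, inner floor 6 mm above the table. Origin: centre of its underside. The lid's hinge pin runs along the dish's y at x = +63 mm, 16 mm above the table.
- lid (a joint): Angle of the dish's flip-top lid (rad): 0 shut, about 1.6 (upright) at the start; a stiff hinge that stays where left. The lid is a dome 126 x 60 mm, 48 mm deep, open below; shut, its ridged top is 64 mm above the table. Standing open, its hollow faces the robot, its ridged top faces away (+x of the dish).
- lid_edge (a point): Point on the lid: middle of the outer edge between the ridged top and the end wall far from the hinge (126 mm from the hinge along the lid, 48 mm out from its rim).
- soap: Bystander: white soap bar 26 x 54 x 36 mm, in the caddy's middle row. Origin: centre of underside.
- nailbrush: Bystander: nail brush 26 x 56 x 38 mm with an arched handle, in the caddy's middle row. Origin: centre of underside.
- comb: Bystander: green comb 25 x 150 x 4 mm lying at the caddy's front wall. Origin: centre of underside.
- tongue_cleaner: Bystander: bent steel-wire tongue cleaner, 25 x 140 x 6 mm, lying uphill of the caddy's upper rib. Origin: underside near its middle.
- tumbler: Bystander: blue tumbler, 76 mm across, 100 mm tall, with two toothbrushes reaching 190 mm. Origin: centre of its underside.
- tube: Bystander: closed toothpaste tube 40 x 140 x 28 mm lying down. Origin: underside, middle.

How it is judged:
By the outcome, as a careful person would: the job done as asked, in the order asked, and still so for the second after the job is handed in, with the robot touching nothing.
It also fails if it takes over 72 s, if anything falls off the work surface, if the arm or the gripper's body presses on something with over 40 N, if the wrist force passes 120 N, or if a joint passes its speed limit or range.

## Robot

A 6-joint arm with a two-finger parallel gripper is mounted at the origin on the work surface. World frame = base frame: x ahead of the robot, y to its left, z up, the work surface at z = 0. Lengths are in m, angles in rad, forces in N, time in s.
With the tool pointing down it reaches from about 0.35 to 0.775 m from the base axis. Payload 7.3 kg.
Tool frame: the origin (TCP) lies at the centre of the arm's flange, where the gripper is bolted on; the fingertips stand 178 mm ahead of it and the grasp point (between the pads) lies 159 mm ahead of it; z points along the fingers, y is the line along which they close (so a half turn about z gives the same grasp; the last joint's range is limited). The gripper opens to 92 mm and grips with 3 to 60 N. Pads are 19 mm wide; open, the fingers measure 130 mm over their backs; the gripper's body (75 mm by 190 mm) begins 47 mm behind the grasp point.
Start: joints at [-1.287, 0.342, 1.524, -0, 1.275, -0.146], TCP at [0.219, -0.477, 0.405] pointing down, gripper open.
Joint ranges: [-2.53, 2.53], [-0.77, 2.02], [0.04, 2.7], [-1, 4.14], [0.28, 2.66], [-3.11, 3.11]. Speed limits (rad/s): [2.57, 2.57, 3.14, 3.14, 3.14, 3.14].

## Interface

Orientations are given as [roll, pitch, yaw] about the fixed x, y, z axes, in that order (R = Rz(yaw) Ry(pitch) Rx(roll)).
In Python, from cell import telemetry, vision, ticket gives the robot as it stands.
- The arm moves only by the shell command python3 -m crank 'ROWS' [FORCE]. ROWS is JSON, a list of rows, each a list of 5 numbers: the gripper command: -1 is shut, 1 is fully open, values between are in proportion, then the shift along the tool's x, y, z in mm, then the turn about the tool's z in rad. In form: [[fingers, dx, dy, dz, roll], ...]. A call has 1 to 12 rows; each row is the pose to reach, as a shift and turn from the pose commanded when the call began, along the tool's axes at that moment; what a row does not reach only later rows make up. A row lasts 1/12 s, in which the tool goes at most 41.7 mm and 7.16 degrees, less where a joint would pass 70% of its speed; a pose out of reach is approached as far as the arm can. A call with a gripper value outside its range is refused whole. The fingers move at their own pace and stop on an object; FORCE is the grip in N (left out, the last holds). Time passes only in rows, so rows that repeat a pose let the fingers close. It gives the time, the measured TCP pose, the force, the opening and the grip force at its end, in the units of the state.
- telemetry.observe(): the state, without advancing time (a new reading comes with each control period).
- vision.read_camera(name): name is "scene" or "top"; returns (picture, depth): 420x560x3 uint8, red, green, blue; 420x560 float32, m along the optical axis (not along the pixel's ray), 0 where there is no reading.
- vision.get_calibration(name): a dict with "camera_matrix" (3x3 intrinsics, pixels), "dist" ([k1, k2, p1, p2, k3] as OpenCV has them; the pictures are not rectified), "rvec" (rotation vector, rad) and "tvec" (3), from world to camera coordinates, as OpenCV has them. Camera axes: x right, y down, z forward; pixel columns grow to the right and rows downward; lengths in m; the calibration is good to about 2 mm. A picture is of the moment at which its call begins. get_calibration takes no time and is no camera call.
- ticket.hand_in(): hands the job in; it is judged then, once.
The state is a dict: "time": time; "qpos": joint angles; "qvel": joint speeds; "joint_efforts": joint torques, N m; "tool_pos": TCP position; "tool_rot": TCP orientation; "contact_force": force on the tool from outside, world axes, zero at the start; "torque": the same for the moment, N m; "opening": finger opening in m; "grip_force": force on a finger pad.
Only numpy, scipy, OpenCV 4.12 (cv2) and the standard library are available. Lean on these libraries where they do the work, as an engineer would, in place of code of your own. Each camera call takes 0.05 s, during which the arm holds its last target. There are 200 camera calls.

## Working session

There is one attempt and no reset: what is moved stays moved. The work goes in short steps, Python scripts to look and compute and a shell command to move; the robot and the scene stay as the last step left them, time stands still between calls to the robot, and variables do not carry over. Pictures are saved under pics/ and viewed, at most 10 in all, crops included, and the job is handed in when it is done.

```bash
ls; mkdir -p pics; cat > h.py <<'E'
import numpy as np, cv2, json
from cell import telemetry, vision, ticket
from scipy.spatial.transform import Rotation as Ro
def cal(n):
    c=vision.get_calibration(n); K=np.array(c["camera_matrix"],float);d=np.array(c["dist"],float)
    R=cv2.Rodrigues(np.array(c["rvec"],float))[0];t=np.array(c["tvec"],float).ravel();return K,d,R,t
def cloud(n,depth):
    K,d,R,t=cal(n);h,w=depth.shape
    u,v=np.meshgrid(np.arange(w),np.arange(h))
    p=cv2.undistortPoints(np.stack([u,v],-1).reshape(-1,1,2).astype(float),K,d).reshape(h,w,2)
    P=np.dstack([p*depth[...,None],depth]); W=(P-t)@R
    W[depth<=0]=np.nan; return W
def ray(n,uv,z):
    K,d,R,t=cal(n);p=cv2.undistortPoints(np.array(uv,float).reshape(-1,1,2),K,d).reshape(-1,2)
    D=np.c_[p,np.ones(len(p))]@R;C=-R.T@t
    return C+D*((z-C[2])/D[:,2:3])
def proj(n,X):
    K,d,R,t=cal(n);return cv2.projectPoints(np.array(X,float).reshape(-1,3),cv2.Rodrigues(R)[0],t,K,d)[0].reshape(-1,2)
def snap(n):
    im,de=vision.read_camera(n);return im,de,cloud(n,de)
def save(name,im,s=1.4):
    cv2.imwrite('pics/'+name+'.png',cv2.resize(im[...,::-1],None,fx=s,fy=s))
E
python3 - <<'E'
from h import *
for n in("scene","top"):
    im,de,W=snap(n);save(n+'0',im);np.savez(n+'0.npz',im=im,de=de,W=W)
    K,d,R,t=cal(n);print(n,-R.T@t,R[2],K[0,0])
print(telemetry.observe())
E
```

```text
pics
scene [1.26355168 0.06756283 0.6619278 ] [-0.77459755 -0.06943907 -0.62863093] 399.014859297147
top [0.37363525 0.00691529 1.3016318 ] [ 0.16202059 -0.00829547 -0.98675251] 533.5828982339435
{'time': 0.1, 'qpos': array([-1.28698396e+00,  3.42624534e-01,  1.52493270e+00, -9.92909895e-06,
        1.27542559e+00, -1.45991170e-01]), 'qvel': array([-0.00035675, -0.00183456, -0.00239519,  0.00038914, -0.00148931,
        0.00035466]), 'joint_efforts': array([ 1.25245693e-03, -4.32006383e+01, -2.44694960e+01,  7.19551393e-02,
        5.26176696e-02, -6.50677021e-05]), 'tool_pos': array([ 0.21874922, -0.47711106,  0.40412519]), 'tool_rot': array([-3.14021589e+00, -1.92837794e-04,  4.29806300e-01]), 'contact_force': array([ 0.24263739,  0.20916607, -0.25401647]), 'torque': array([ 0.0129443 ,  0.04618407, -0.03605621]), 'grip_force': 0.0, 'opening': 0.09164632620678646}
```

View pics/top0.png

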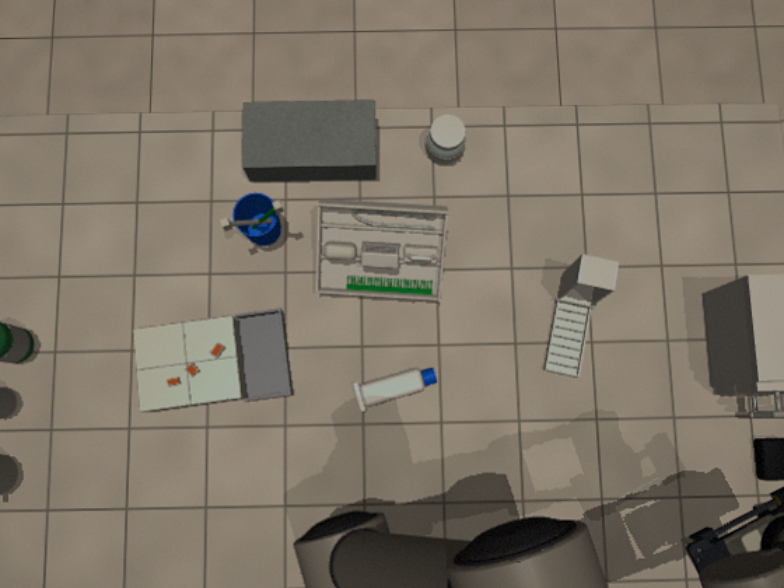

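View pics/scene0.png

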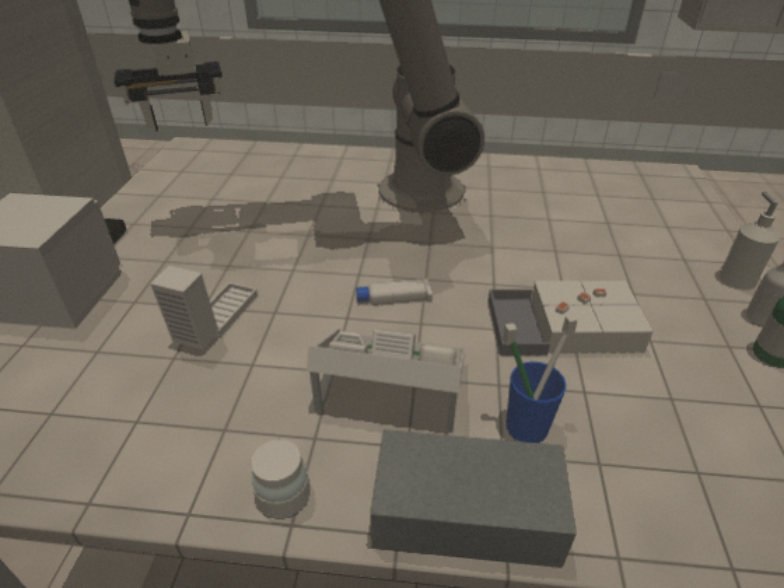

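The top view (784x588) shows the caddy at about (380,250). Its middle row holds the soap at (340,250), a grooved block at (380,255) that is probably the scraper, and the nailbrush at (420,253). The sill is at (190,365) with red chips at (218,350), (192,369) and (174,381), and its tray is at (265,355). The dish is at (568,340) with its lid upright at (597,272). The scene view agrees.

```bash
cat > m1.py <<'E'
from h import *
f=np.load('top0.npz');im,W=f['im'],f['W']
def rect(m,W,name):
    P=W[m][:,:2].astype(np.float32); r=cv2.minAreaRect(P*1000); print(name,m.sum(),'c',np.round(r[0],1),'sz',np.round(r[1],1),'ang',round(r[2],1),'z',np.nanmedian(W[m][:,2]).round(4)); return r
def big(m):
    n,l,s,_=cv2.connectedComponentsWithStats(m.astype(np.uint8)); k=1+np.argmax(s[1:,4]); return l==k
vv,uu=np.mgrid[:420,:560]; U=uu*1.4;V=vv*1.4
x,y,z=W[...,0],W[...,1],W[...,2]
sill=big((U>120)&(U<250)&(V>300)&(V<420)&(z>.044)&(z<.066)); r=rect(sill,W,'sill')
tray=big((U>235)&(U<300)&(V>300)&(V<410)&(z>.02)&(z<.035)); rect(tray,W,'trayrim')
hsv=cv2.cvtColor(im,cv2.COLOR_RGB2HSV)
ch=(hsv[...,1]>110)&((hsv[...,0]<14)|(hsv[...,0]>170))&(U>120)&(U<250)&(V>300)&(V<420)
n,l,s,c=cv2.connectedComponentsWithStats(ch.astype(np.uint8))
for i in range(1,n):
    if s[i,4]>8: rect(l==i,W,'chip'); print(c[i],ray('top',c[i],.059).round(4))
cad=(U>310)&(U<452)&(V>195)&(V<305)&(z>.012)
rect(big(cad),W,'caddy')
dish=(U>535)&(U<625)&(V>250)&(V<385)
lid=big(dish&(z>.08)); rect(lid,W,'lid'); print(np.nanmax(z[lid]))
rim=big(dish&(z>.006)&(z<.03)); rect(rim,W,'dishbase')
# slope fit
P=W[cad&(x>0)]; print('caddy z rng',np.nanpercentile(P,[1,99],axis=0).round(3))
for row in range(145,212,4): print(row,[f"{a*1000:.0f}/{b*1000:.0f}" for a,b in zip(x[row,225:320:6],z[row,225:320:6])])
E
python3 m1.py
```

```text
sill 4066 c [477.5 327.6] sz [140.6 169.2] ang 7.0 z 0.0487
trayrim 270 c [492.8 204.4] sz [150.9  81.3] ang 6.6 z 0.025
chip 39 c [499.4 274.7] sz [10.8 18.5] ang 54.4 z 0.0577
[154.51282051 249.58974359] [[0.4988 0.2742 0.059 ]]
chip 34 c [466.2 315.1] sz [16.5 10.1] ang 43.1 z 0.0578
[136.61764706 263.70588235] [[0.4666 0.3153 0.059 ]]
chip 33 c [448.  345.8] sz [18.1  9.7] ang 88.8 z 0.0583
[123.51515152 272.06060606] [[0.4478 0.3453 0.059 ]]
caddy 6137 c [662.3  -1. ] sz [214.3 154.7] ang 85.4 z 0.0705
lid 729 c [ 602.1 -346. ] sz [62.4 52.9] ang 77.0 z 0.139
0.14584127957028928
dishbase 842 c [ 534.4 -329.6] sz [ 68.6 172.2] ang 75.5 z 0.0138
caddy z rng [[ 0.587 -0.107  0.02 ]
 [ 0.736  0.105  0.122]]
145 ['767/-1', '730/119', '731/116', '733/110', '732/112', '734/105', '733/105', '735/99', '734/101', '736/94', '764/-1', '765/-4', '762/5', '763/-0', '762/4', '764/-4']
149 ['756/0', '730/87', '729/90', '728/93', '729/89', '728/90', '728/90', '719/119', '719/120', '719/119', '719/117', '718/121', '720/114', '720/113', '719/115', '720/112']
153 ['745/2', '721/86', '722/80', '721/
[... 1736 characters left out ...]
, '631/44', '631/43', '632/34', '625/66']
197 ['634/-7', '626/31', '627/28', '626/30', '625/33', '625/30', '624/34', '624/35', '624/32', '624/32', '624/32', '623/36', '623/32', '623/33', '623/31', '617/60']
201 ['613/49', '617/28', '617/27', '617/26', '617/25', '617/24', '616/26', '615/30', '615/29', '613/35', '614/31', '613/36', '614/29', '613/34', '613/32', '619/-1']
205 ['605/43', '609/17', '608/21', '607/24', '606/29', '606/28', '605/30', '606/26', '606/23', '606/25', '605/26', '605/25', '604/27', '605/24', '605/22', '610/-7']
209 ['596/38', '597/32', '596/33', '596/30', '596/32', '596/30', '595/33', '596/28', '596/26', '596/25', '596/22', '595/25', '596/19', '595/24', '595/20', '598/0']
```

```bash
cat > m2.py <<'E'
from m1 import *
print('----')
# scraper top: region middle
sc=big((U>355)&(U<405)&(V>235)&(V<280)&(z>.083)&(x<.66)&(y<.045)&(y>-.05)); rect(sc,W,'scrtop')
p=W[sc]; A=np.c_[p[:,:2],np.ones(len(p))]; print('plane',np.linalg.lstsq(A,p[:,2],rcond=None)[0], np.percentile(p,[2,98],axis=0).round(4))
# floor heights along line through caddy centre, normal distance
# caddy outline by side walls
# dish: brightness crop
g=im[...,:].astype(int).sum(2)
w=big((U>535)&(U<600)&(V>292)&(V<385)&(hsv[...,2]>165)); 
cv2.imwrite('pics/d.png',cv2.resize(im[170:285,375:460,::-1],None,fx=6,fy=6,interpolation=cv2.INTER_CUBIC))
cv2.imwrite('pics/c.png',cv2.resize(im[135:220,220:325,::-1],None,fx=6,fy=6,interpolation=cv2.INTER_CUBIC))
print(telemetry.observe()['time'])
E
python3 m2.py | sed -n '/----/,$p'; python3 -c "
import cv2,numpy as np
a=cv2.imread('pics/d.png');b=cv2.imread('pics/c.png')
h=510;a=a[:,:];
o=np.zeros((600,790,3),np.uint8);a=cv2.resize(a,None,fx=.8,fy=.8);b=cv2.resize(b,None,fx=.6,fy=.6)
o[:a.shape[0],:a.shape[1]]=a;o[:b.shape[0],410:410+b.shape[1]]=b[:,:380];print(a.shape,b.shape)
cv2.imwrite('pics/dc.png',o)"
```

```text
----
scrtop 351 c [ 6.43e+02 -3.00e-01] sz [60.7 32.8] ang 88.9 z 0.0948
plane [ 0.16479591  0.01095717 -0.01104109] [[ 0.6281 -0.0286  0.0847]
 [ 0.6582  0.0297  0.1041]]
0.1
(552, 408, 3) (306, 378, 3)
```

View pics/dc.png

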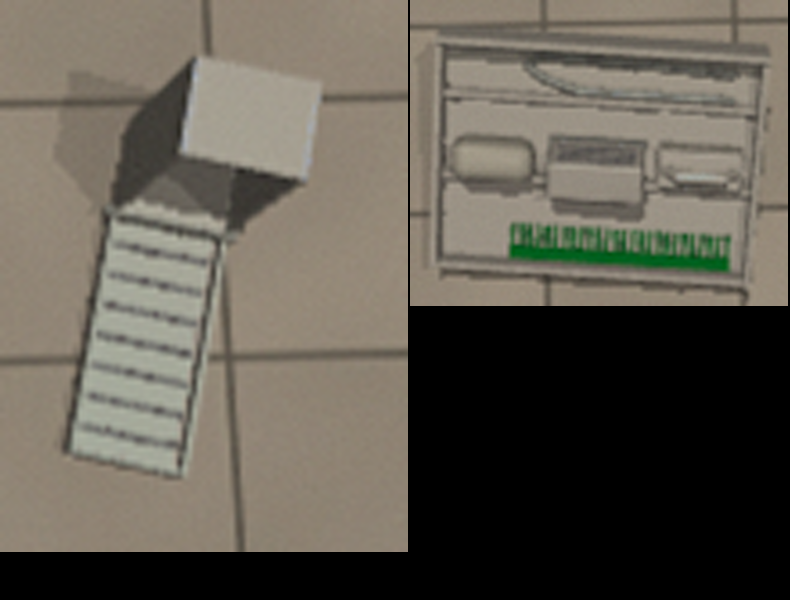

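The left crop shows the dish base with corners near (67,455), (184,478), (107,210) and (228,238), and the upright lid behind it. The right crop confirms that the middle caddy item is the scraper, with its plain top face at about (550-645,165-205) and its grooved uphill face above that.

```bash
python3 - <<'E'
from h import *
c=np.array([[67,455],[184,478],[228,238],[107,210]])/4.8+[375,170]
print('dish z16',ray('top',c,.016).round(4))
print('lid end top corners', ray('top',np.array([[197,57],[320,80],[303,183],[180,153]])/4.8+[375,170],.142).round(4))
s=np.array([[548,164],[648,167]]); print('scr up edge',ray('top',(s-[410,0])/3.6+[220,135],.104).round(4))
s=np.array([[549,205],[641,211]]); print('scr low edge',ray('top',(s-[410,0])/3.6+[220,135],.091).round(4))
E
```

```text
dish z16 [[ 0.4561 -0.2813  0.016 ]
 [ 0.4434 -0.3395  0.016 ]
 [ 0.5647 -0.3694  0.016 ]
 [ 0.5803 -0.3084  0.016 ]]
lid end top corners [[ 0.6313 -0.3236  0.142 ]
 [ 0.6194 -0.3803  0.142 ]
 [ 0.571  -0.369   0.142 ]
 [ 0.5861 -0.3129  0.142 ]]
scr up edge [[ 0.6491  0.0288  0.104 ]
 [ 0.646  -0.035   0.104 ]]
scr low edge [[ 0.6251  0.0288  0.091 ]
 [ 0.6201 -0.0303  0.091 ]]
```

```bash
cat >> h.py <<'E'
def go(x,y,z,yaw):
    "shift (mm, tool axes) and roll to bring fingertips to x,y,z with tool yaw; tool down"
    s=telemetry.observe();p=s["tool_pos"];R=Ro.from_euler('xyz',s["tool_rot"])
    d=R.inv().apply(np.array([x,y,z+.178])-p)*1000; cy=s["tool_rot"][2]
    r=-(yaw-cy);r=(r+np.pi)%(2*np.pi)-np.pi
    print('t',round(s["time"],2),'tip',np.round(p-[0,0,.178],4),'yaw',round(cy,3),'-> d',d.round(1),'roll',round(r,3),'open',round(s["opening"],4),'F',np.round(s["contact_force"],1),'grip',round(s["grip_force"],1))
E
python3 -c "
from h import *
go(.644,0,.18,1.50)"
```

```text
t 0.1 tip [ 0.2187 -0.4771  0.2261] yaw 0.43 -> d [ 585.4 -256.5   46.6] roll -1.07 open 0.0916 F [ 0.2  0.2 -0.3] grip 0.0
```

```bash
python3 -m crank '[[0,585,-256,0,-1.07],[0,585,-256,0,-1.07],[0,585,-256,0,-1.07],[0,585,-256,0,-1.07],[0,585,-256,0,-1.07],[0,585,-256,0,-1.07],[0,585,-256,0,-1.07],[0,585,-256,0,-1.07],[0,585,-256,0,-1.07],[0,585,-256,0,-1.07],[0,585,-256,0,-1.07],[0,585,-256,0,-1.07]]' 20; python3 -c "
from h import *
go(.644,0,.15,1.50)"
```

```text
time: 1.1
tool_pos: [0.5526, -0.1022, 0.4044]
tool_rot: [-3.141, 0.0, 1.5]
contact_force: [0.5, -0.7, 0.4]
opening: 0.0461
grip_force: 0.0
t 1.1 tip [ 0.5526 -0.1022  0.2264] yaw 1.5 -> d [108.4  84.   76.4] roll -0.0 open 0.0461 F [ 0.5 -0.7  0.4] grip 0.0
```

```bash
python3 -m crank '[[0,108,84,30,0],[0,108,84,60,0],[0,108,84,76,0],[0,108,84,76,0],[0,108,84,76,0],[0,108,84,76,0]]'; python3 - <<'E'
from h import *
go(.644,0,.15,1.50)
im,de,W=snap('scene')
q=proj('scene',[[.644,0,.12]])[0].astype(int);print(q)
c=im[max(q[1]-65,0):q[1]+65,q[0]-85:q[0]+85];save('s1',c,4.5)
s,d,_=snap('top');save('t1',s[100:240,200:340],4)
E
```

```text
time: 1.6
tool_pos: [0.6432, -0.0012, 0.3262]
tool_rot: [-3.137, 0.0, 1.502]
contact_force: [0.1, -0.5, 0.7]
opening: 0.0457
grip_force: 0.0
t 1.6 tip [ 0.6432 -0.0012  0.1482] yaw 1.502 -> d [ 1.3  0.7 -1.8] roll 0.002 open 0.0457 F [ 0.1 -0.5  0.7] grip 0.0
[279 229]
```

View pics/s1.png

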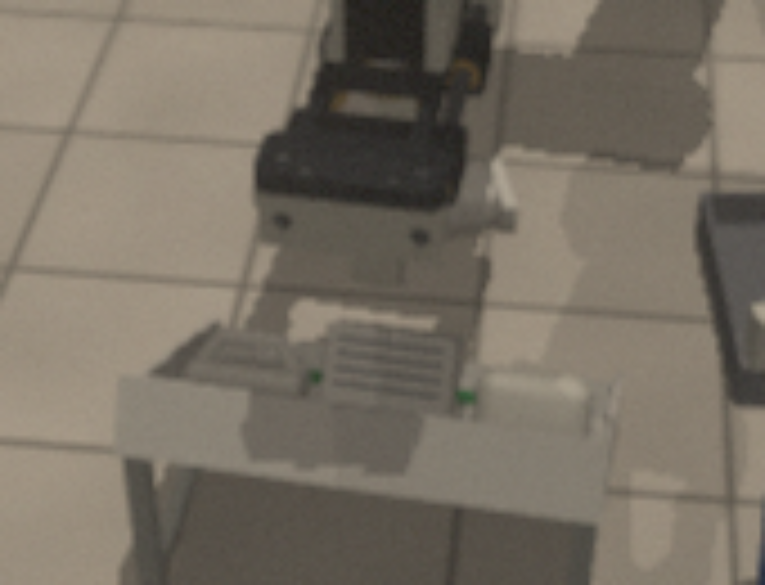

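In this crop the fingers are at about (378,270), above and in front of the scraper's grooved uphill face, which spans x 330-457 and y 325-405. I'll use the top edge of that face to check the position.

```bash
python3 - <<'E'
from h import *
o=np.array([279-85,229-65])
e=np.array([[330,322],[457,333],[328,395],[455,410]])/4.5+o
print('upper edge z104',ray('scene',e[:2],.104).round(4)); 
print('tip proj',((proj('scene',[[.643,-.001,.148]])-o)*4.5).round(0))
go(.643,-.002,.083,1.50)
E
```

```text
upper edge z104 [[ 0.6483 -0.0258  0.104 ]
 [ 0.6492  0.0335  0.104 ]]
tip proj [[385. 246.]]
t 1.7 tip [ 0.6429 -0.003   0.1512] yaw 1.5 -> d [ 1.1 -0.  68.2] roll -0.0 open 0.0457 F [ 0.4 -0.7 -0.3] grip 0.0
```

```bash
python3 -m crank '[[0,2,0,20,0],[0,2,0,40,0],[0,2,0,55,0],[0,2,0,67,0],[0,2,0,67,0],[0,2,0,67,0]]' 10; python3 -c "
from h import *
go(.643,0,.084,1.50)"
```

```text
time: 2.2
tool_pos: [0.6433, -0.0013, 0.2628]
tool_rot: [3.14, 0.0, 1.499]
contact_force: [-0.1, -0.1, -0.0]
opening: 0.0457
grip_force: 0.0
t 2.2 tip [ 0.6433 -0.0013  0.0848] yaw 1.499 -> d [ 1.3 -0.4  0.8] roll -0.001 open 0.0457 F [-0.1 -0.1 -0. ] grip 0.0
```

```bash
python3 -m crank '[[-0.2,0,0,0,0],[-0.4,0,3,0,0],[-0.6,0,6,0,0],[-0.6,0,9,0,0],[-0.6,0,12,0,0],[-0.6,0,14,0,0],[-0.6,0,14,0,0]]' 10; python3 -c "
from h import *
go(.643,0,.084,1.50)"
```

```text
time: 2.78
tool_pos: [0.6547, -0.0012, 0.2625]
tool_rot: [-3.13, 0.001, 1.5]
contact_force: [-19.6, -0.1, 14.8]
opening: 0.0363
grip_force: 10.0
t 2.78 tip [ 0.6547 -0.0012  0.0845] yaw 1.5 -> d [  0.4 -11.8   0.7] roll 0.0 open 0.0363 F [-19.6  -0.1  14.8] grip 10.0
```

```bash
python3 -m crank '[[-0.7,0,0,-4,0],[-0.7,0,0,-8,0],[-0.7,0,0,-12,0],[-0.7,0,0,-12,0]]' 15; python3 - <<'E'
from h import *
go(.643,0,.084,1.50)
im,de,W=snap('scene')
q=np.array([279,229]);save('s2',im[q[1]-65:q[1]+65,q[0]-85:q[0]+85],4.5)
E
```

```text
time: 3.12
tool_pos: [0.6577, -0.0014, 0.275]
tool_rot: [3.139, 0.0, 1.5]
contact_force: [1.1, 0.8, -1.7]
opening: 0.0281
grip_force: 14.0
t 3.12 tip [ 0.6577 -0.0014  0.097 ] yaw 1.5 -> d [  0.4 -14.8  13. ] roll -0.0 open 0.0281 F [ 1.1  0.8 -1.7] grip 14.0
```

View pics/s2.png

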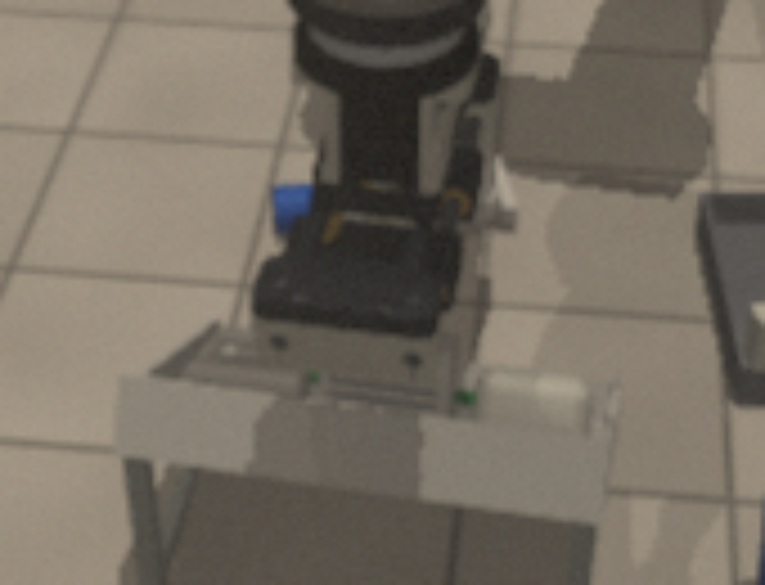

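The gripper now hides the scraper except for a grooved strip at (390,385), and the neighbours haven't moved. The opening has dropped to 28 mm, so the block is righting itself. I'll lift next.

```bash
python3 -m crank '[[-0.8,0,0,-4,0],[-0.8,0,0,-8,0],[-0.8,0,0,-12,0],[-0.8,0,0,-12,0],[-0.8,0,0,-30,0],[-0.8,0,0,-55,0],[-0.8,0,0,-85,0],[-0.8,0,0,-110,0],[-0.8,0,0,-130,0],[-0.8,0,0,-130,0],[-0.8,0,0,-130,0]]' 30; python3 - <<'E'
from h import *
go(.49,.03,.2,1.50)
im,de,W=snap('scene')
q=proj('scene',[[.657,0,.22]])[0].astype(int);print(q)
a=max(q[1]-75,0);save('s3',im[a:a+150,q[0]-85:q[0]+85],4); np.savez('s3.npz',im=im,de=de,W=W,o=[q[0]-85,a])
E
```

```text
time: 4.08
tool_pos: [0.6572, -0.0014, 0.4046]
tool_rot: [3.139, 0.0, 1.5]
contact_force: [-0.4, 0.6, -2.4]
opening: 0.0277
grip_force: 28.2
t 4.08 tip [ 0.6572 -0.0014  0.2266] yaw 1.5 -> d [  19.4 -169.1   26.2] roll -0.0 open 0.0277 F [-0.4  0.6 -2.4] grip 28.2
[279 193]
```

View pics/s3.png

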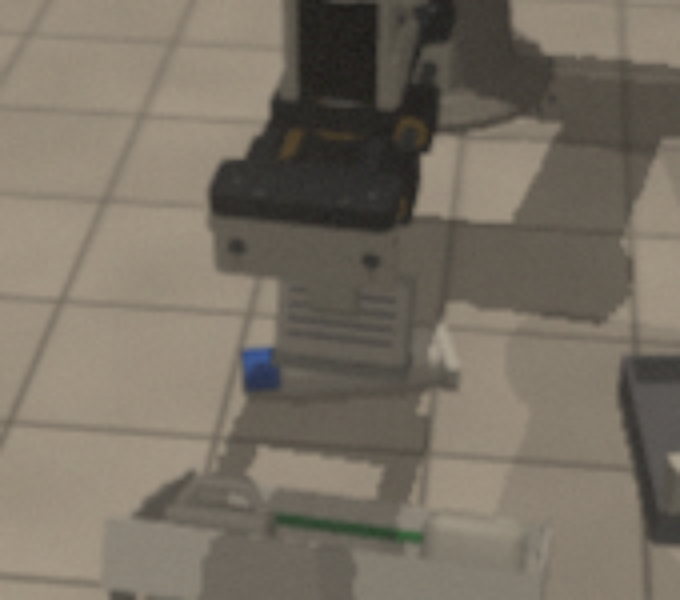

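```bash
python3 - <<'E'
from h import *
f=np.load('s3.npz');o=f['o'];W=f['W'];K,d,R,t=cal('scene');C=-R.T@t
def onx(uv,n,p0):
    p=cv2.undistortPoints(np.array(uv,float).reshape(-1,1,2),K,d).reshape(-1,2);D=np.c_[p,np.ones(len(p))]@R
    return C+D*(((p0-C)@n)/(D@n))[:,None]
n=np.array([np.cos(-.07),np.sin(-.07),0]);p0=np.array([.6572,-.0014,0])+n*.0135
e=np.array([[278,362],[408,368],[283,288],[410,292],[332,314]])/4+o
print(onx(e,n,p0).round(4))
m=W[int(o[1]+72):int(o[1]+92),int(o[0]+71):int(o[0]+101)]
for r in range(0,20,2): print(np.nanmedian(m[r],0).round(4))
E
```

```text
[[ 0.6688 -0.0289  0.1914]
 [ 0.6732  0.0336  0.1969]
 [ 0.669  -0.0256  0.2351]
 [ 0.6732  0.0333  0.2407]
 [ 0.6706 -0.0027  0.2234]]
[0.6882 0.0041 0.2507]
[0.6717 0.0039 0.2365]
[0.6731 0.0039 0.2333]
[0.6743 0.0036 0.2291]
[0.6736 0.0023 0.2224]
[0.6746 0.0025 0.2191]
[0.6761 0.0036 0.2154]
[0.6772 0.0027 0.2114]
[0.6783 0.003  0.2075]
[0.6793 0.0029 0.2031]
```

The scraper is held upright by its top ~16 mm with a small remaining lean. Its foot edge is at about (278-408,362-368) in the crop. I'll stand it on the free strip of the sill to square it and re-grip lower down.

```bash
python3 -m crank '[[-0.8,0,-40,0,0],[-0.8,0,-80,0,0],[-0.8,0,-120,0,0],[-0.8,0,-160,0,0],[-0.8,0,-170,0,0.12],[-0.8,0,-170,0,0.25],[-0.8,0,-170,0,0.5],[-0.8,0,-170,0,0.75],[-0.8,0,-170,0,1],[-0.8,0,-170,0,1.2],[-0.8,0,-170,0,1.378],[-0.8,0,-170,0,1.378]]'; python3 -c "
from h import *
go(.4637,.3904,.12,.122)"
```

```text
time: 5.13
tool_pos: [0.4872, 0.0107, 0.4018]
tool_rot: [-3.139, 0.003, 0.499]
contact_force: [0.4, 0.1, -0.7]
opening: 0.0276
grip_force: 28.2
t 5.13 tip [0.4872 0.0107 0.2238] yaw 0.499 -> d [ 161.2 -344.5  104. ] roll 0.377 open 0.0276 F [ 0.4  0.1 -0.7] grip 28.2
```

```bash
python3 -m crank '[[-0.8,161,-344,0,0.377],[-0.8,161,-344,0,0.377],[-0.8,161,-344,0,0.377],[-0.8,161,-344,0,0.377],[-0.8,161,-344,0,0.377],[-0.8,161,-344,0,0.377],[-0.8,161,-344,0,0.377],[-0.8,161,-344,0,0.377],[-0.8,161,-344,30,0.377],[-0.8,161,-344,70,0.377],[-0.8,161,-344,104,0.377],[-0.8,161,-344,104,0.377]]'; python3 - <<'E'
from h import *
go(.4637,.3904,.083,.122)
s,d,W=snap('top');np.savez('t4.npz',im=s,de=d,W=W)
i2,d2,W2=snap('scene')
q=proj('scene',[[.4637,.39,.1]])[0].astype(int);print(q)
a=s[210:310,80:220];b=i2[q[1]-50:q[1]+50,q[0]-70:q[0]+70]
save('p4',np.vstack([a,b]),3);np.savez('s4.npz',im=i2,de=d2,W=W2,o=[q[0]-70,q[1]-50])
E
```

```text
time: 6.13
tool_pos: [0.4593, 0.3899, 0.2906]
tool_rot: [3.135, 0.014, 0.13]
contact_force: [-1.6, -2.2, -2.5]
opening: 0.0275
grip_force: 28.2
t 6.13 tip [0.4593 0.3899 0.1126] yaw 0.13 -> d [ 4.8 -0.1 29.6] roll 0.008 open 0.0275 F [-1.6 -2.2 -2.5] grip 28.2
[450 198]
```

View pics/p4.png

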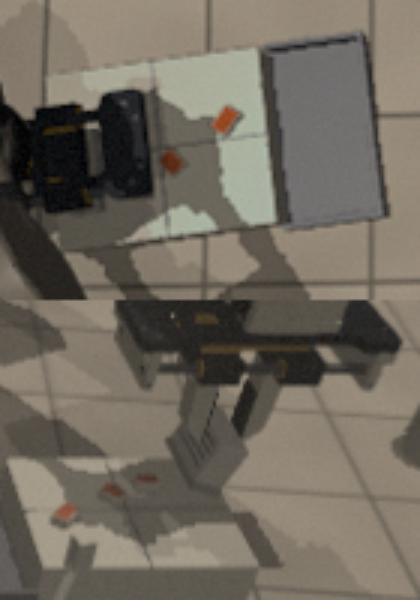

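The upper half (top view) shows two chips at (228,120) and (172,162), with the third under the gripper. The lower half (scene) shows the scraper, slightly tilted, above the sill's free end at (205,455). I'll lower it to contact.

```bash
python3 -m crank '[[-0.8,5,0,12,0.008],[-0.8,5,0,24,0.008],[-0.8,5,0,27,0.008],[-0.8,5,0,29,0.008],[-0.8,5,0,29,0.008]]' 20; python3 -m crank '[[-0.8,0,0,2,0],[-0.8,0,0,2,0]]'; python3 -c "
from h import *
go(.4637,.3904,.083,.122)"
```

```text
time: 6.65
tool_pos: [0.4678, 0.3898, 0.2718]
tool_rot: [-3.141, -0.002, 0.119]
contact_force: [-0.1, -0.2, -2.2]
opening: 0.0281
grip_force: 18.7
time: 6.82
tool_pos: [0.4674, 0.3902, 0.2694]
tool_rot: [-3.141, -0.001, 0.119]
contact_force: [-0.0, -0.0, -1.4]
opening: 0.0284
grip_force: 18.7
t 6.82 tip [0.4674 0.3902 0.0914] yaw 0.119 -> d [-3.6 -0.7  8.4] roll -0.003 open 0.0284 F [-0.  -0.  -1.4] grip 18.7
```

```bash
python3 -m crank '[[-0.8,-2,0,3,0],[-0.8,-4,0,6,0],[-0.8,-4,0,8,0],[-0.8,-4,0,8,0]]'; python3 -m crank '[[-0.8,0,0,2,0],[-0.8,0,0,2,0]]';python3 -m crank '[[-0.8,0,0,2,0],[-0.8,0,0,2,0]]'; python3 -c "
from h import *
go(.4637,.3904,.078,.122)"
```

```text
time: 7.15
tool_pos: [0.4638, 0.3901, 0.2645]
tool_rot: [-3.14, -0.006, 0.12]
contact_force: [-0.7, -3.7, 18.9]
opening: 0.0278
grip_force: 21.0
time: 7.32
tool_pos: [0.4639, 0.3897, 0.264]
tool_rot: [-3.14, -0.007, 0.12]
contact_force: [-4.8, -7.7, 29.2]
opening: 0.0281
grip_force: 22.5
time: 7.48
tool_pos: [0.4641, 0.3892, 0.2632]
tool_rot: [-3.141, -0.008, 0.121]
contact_force: [-6.0, -11.8, 37.2]
opening: 0.0284
grip_force: 23.5
t 7.48 tip [0.4641 0.3892 0.0852] yaw 0.121 -> d [-0.3 -1.3  7.2] roll -0.001 open 0.0284 F [ -6.  -11.8  37.2] grip 23.5
```

```bash
python3 -m crank '[[-0.8,0,0,-2,0],[-0.38,0,0,-4,0],[-0.3,0,0,-4,0],[-0.2,0,0,-4,0],[-0.2,0,0,-4,0],[-0.2,0,0,-4,0]]' 5; python3 - <<'E'
from h import *
go(.4637,.3904,.069,.122)
s,d,W=snap('top')
i2,d2,W2=snap('scene')
q=np.array([450,198])
save('p5',i2[q[1]-60:q[1]+60,q[0]-80:q[0]+80],4.5);np.savez('s5.npz',im=i2,de=d2,W=W2,o=q-[80,60])
E
```

```text
time: 7.98
tool_pos: [0.463, 0.3898, 0.26]
tool_rot: [3.141, 0.001, 0.12]
contact_force: [-0.1, -0.2, 0.3]
opening: 0.0366
grip_force: 0.3
t 7.98 tip [0.463  0.3898 0.082 ] yaw 0.12 -> d [ 0.8 -0.5 13. ] roll -0.002 open 0.0366 F [-0.1 -0.2  0.3] grip 0.3
```

View pics/p5.png

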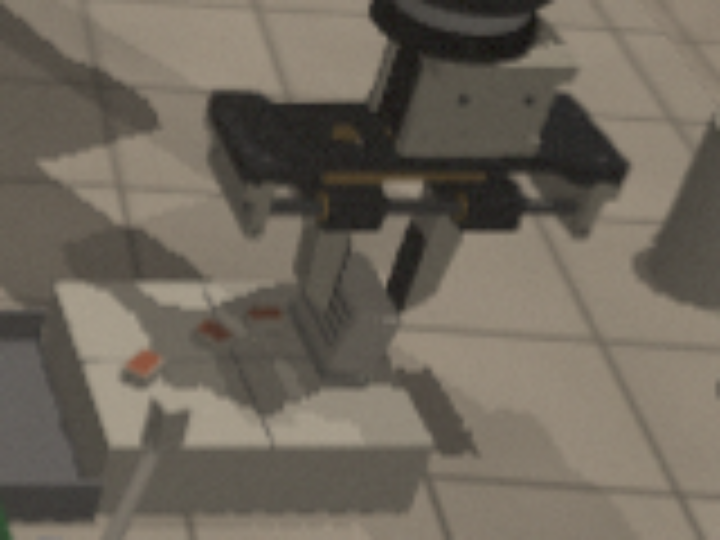

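The scraper now stands on the sill at (350,330) in the crop between the opened fingers. The chips are undisturbed at (142,362), (213,330) and (264,313).

```bash
python3 -m crank '[[-0.2,0,0,3,0],[-0.2,0,0,7,0],[-0.2,0,0,11,0],[-0.2,0,0,13,0],[-0.2,0,0,13,0]]'; python3 -m crank '[[-0.3,0,0,0,0],[-0.4,0,0,0,0],[-0.5,0,0,0,0],[-0.8,0,0,0,0],[-0.8,0,0,0,0],[-0.8,0,0,0,0]]' 15;  python3 -c "
from h import *
go(.4637,.3904,.069,.122)"
```

```text
time: 8.5
tool_pos: [0.463, 0.3897, 0.2467]
tool_rot: [3.141, 0.002, 0.12]
contact_force: [0.4, -0.3, -0.8]
opening: 0.0372
grip_force: 0.2
time: 9.0
tool_pos: [0.4632, 0.3898, 0.2477]
tool_rot: [-3.141, -0.0, 0.12]
contact_force: [0.7, -0.2, -0.8]
opening: 0.026
grip_force: 15.0
t 9.0 tip [0.4632 0.3898 0.0697] yaw 0.12 -> d [ 0.6 -0.5  0.7] roll -0.002 open 0.026 F [ 0.7 -0.2 -0.8] grip 15.0
```

```bash
python3 - <<'E'
from h import *
f=np.load('s5.npz');o=f['o']
P=ray('scene',np.array([[330,382],[395,376]])/4.5+o,.05)
top=ray('scene',np.array([[349,340],[398,322],[290,287]])/4.5+o,.096)
O=np.array([.4824,.2879]);yw=.122;X=np.array([np.cos(yw),np.sin(yw)]);Y=np.array([-X[1],X[0]])
for p in list(P)+list(top)+[[.4632,.3898]]: print(np.round([(p[:2]-O)@X,(p[:2]-O)@Y],4))
E
```

```text
[0.0243 0.089 ]
[0.0196 0.126 ]
[0.0457 0.0796]
[0.031  0.1102]
[0.0009 0.0633]
[-0.0067  0.1035]
```

```bash
python3 -m crank '[[-0.8,0,0,-1.5,0],[-0.8,0,8,-1.5,0],[-0.8,0,18,-1.5,0],[-0.8,0,28,-1.5,0],[-0.8,0,38,-1.5,0],[-0.8,0,48,-1.5,0],[-0.8,0,58,-1.5,0],[-0.8,0,68,-1.5,0],[-0.8,0,78,-1.5,0],[-0.8,0,88,-1.5,0],[-0.8,0,98,-1.5,0],[-0.8,0,108,-1.5,0]]' 35; python3 -m crank '[[-0.8,0,8,0,0],[-0.8,0,16,0,0],[-0.8,0,24,0,0],[-0.8,0,32,0,0],[-0.8,0,38,0,0],[-0.8,0,44,0,0],[-0.8,0,48,0,0],[-0.8,0,48,0,0]]'; python3 - <<'E'
from h import *
go(.4885,.238,.071,.122)
i2,d2,W2=snap('scene');s,d,W=snap('top')
q=proj('scene',[[.48,.27,.05]])[0].astype(int)
a=s[200:310,90:220];b=i2[q[1]-55:q[1]+55,q[0]-65:q[0]+65]
save('p6',np.vstack([a,b]),2.7)
E
```

```text
time: 10.0
tool_pos: [0.4762, 0.2816, 0.2492]
tool_rot: [3.142, -0.0, 0.12]
contact_force: [-0.3, 0.2, -1.4]
opening: 0.0254
grip_force: 35.0
time: 10.67
tool_pos: [0.482, 0.2342, 0.2492]
tool_rot: [3.141, 0.0, 0.119]
contact_force: [-0.4, 0.4, -0.8]
opening: 0.0259
grip_force: 35.0
t 10.67 tip [0.482  0.2342 0.0712] yaw 0.119 -> d [ 7.  -3.   0.2] roll -0.003 open 0.0259 F [-0.4  0.4 -0.8] grip 35.0
```

View pics/p6.png

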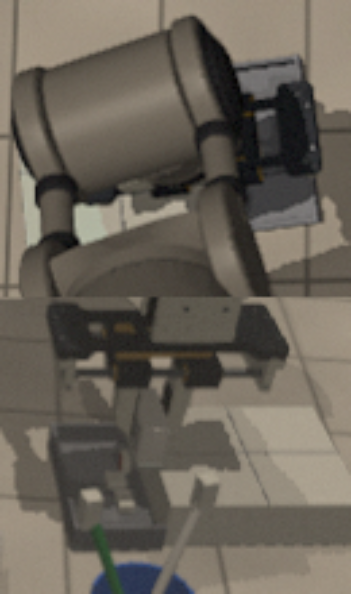

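The top view is mostly blocked by the arm. In the scene half the sill looks bare, with bits lying in the tray near (90-120,460-495). I'll lift clear and check by colour on the way to the dish.

```bash
python3 -m crank '[[-0.8,0,0,-40,0],[-0.8,0,0,-80,0],[-0.8,0,0,-120,0],[-0.8,0,40,-150,0],[-0.8,0,80,-150,0.1],[-0.8,0,120,-150,0.2],[-0.8,0,160,-150,0.3],[-0.8,0,200,-150,0.334],[-0.8,0,240,-150,0.334],[-0.8,0,280,-150,0.334],[-0.8,0,320,-150,0.334],[-0.8,0,360,-150,0.334]]'; python3 - <<'E'
from h import *
go(.505,-.323,.12,-.215)
O=np.array([.4824,.2879]);yw=.122;X=np.array([np.cos(yw),np.sin(yw)]);Y=np.array([-X[1],X[0]])
for n in('top','scene'):
    im,d,W=snap(n)
    h=cv2.cvtColor(im,cv2.COLOR_RGB2HSV);m=((h[...,1]>90)&((h[...,0]<14)|(h[...,0]>170))).astype(np.uint8)
    k,l,s,c=cv2.connectedComponentsWithStats(m)
    for i in range(1,k):
        w=np.nanmedian(W[l==i],0)
        if s[i,4]>4 and abs(w[0]-.48)<.12 and abs(w[1]-.29)<.2: print(n,s[i,4],c[i].round(0),w.round(3),((w[:2]-O)@X).round(3),((w[:2]-O)@Y).round(3))
    if n=='top': save('p7',im[200:310,90:220],4)
E
```

```text
time: 11.77
tool_pos: [0.5248, -0.1241, 0.3993]
tool_rot: [-3.142, -0.0, -0.214]
contact_force: [0.7, 0.7, -2.0]
opening: 0.0256
grip_force: 35.0
t 11.77 tip [ 0.5248 -0.1241  0.2213] yaw -0.214 -> d [ 22.8 198.6 101.3] roll 0.001 open 0.0256 F [ 0.7  0.7 -2. ] grip 35.0
```

View pics/p7.png

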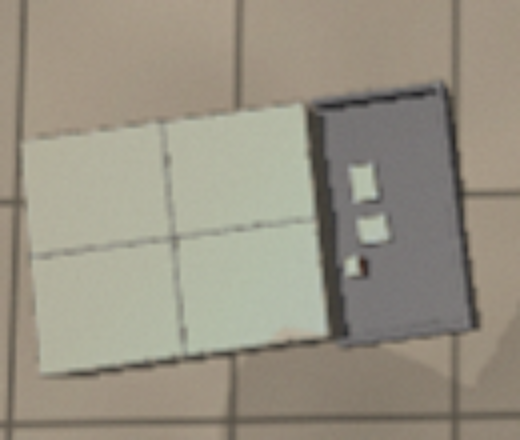

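All three chips are in the tray, at (363,182), (373,228) and (355,266), and the sill is bare. Next is the dish.

```bash
python3 -m crank '[[-0.8,23,40,0,0],[-0.8,23,80,0,0],[-0.8,23,120,0,0],[-0.8,23,160,0,0],[-0.8,23,198,0,0],[-0.8,23,198,0,0],[-0.8,23,198,40,0],[-0.8,23,198,80,0],[-0.8,23,198,110,0],[-0.8,23,198,140,0],[-0.8,23,198,160,0],[-0.8,23,198,160,0]]'; python3 - <<'E'
from h import *
go(.505,-.323,.028,-.215)
# dish rim check from cloud/top image: bright rim points near dish
for n in('top','scene'):
    im,d,W=snap(n);np.savez('d_'+n+'.npz',im=im,W=W)
    c=np.array([.513,-.325]);a=-.215;X=np.array([np.cos(a),np.sin(a)]);Y=np.array([-X[1],X[0]])
    r=(W[...,:2]-c); lx=r@X;ly=r@Y;z=W[...,2]
    m=(abs(lx)<.075)&(abs(ly)<.05)&(z>.009)&(z<.02)
    print(n,m.sum(),np.percentile(lx[m],[1,5,95,99]).round(3),np.percentile(ly[m],[1,5,95,99]).round(3))
    m=(abs(lx-.08)<.06)&(abs(ly)<.06)&(z>.05)&(z<.17);
    print(' lid',m.sum(),np.percentile(lx[m],[1,5,50,95,99]).round(3),np.percentile(ly[m],[1,5,95,99]).round(3),np.percentile(z[m],[50,99]).round(3))
E
```

```text
time: 12.87
tool_pos: [0.5045, -0.3189, 0.2344]
tool_rot: [-3.137, 0.008, -0.213]
contact_force: [-0.5, 0.7, -1.3]
opening: 0.026
grip_force: 35.0
t 12.87 tip [ 0.5045 -0.3189  0.0564] yaw -0.213 -> d [ 1.6  4.1 28.4] roll 0.002 open 0.026 F [-0.5  0.7 -1.3] grip 35.0
top 77 [-0.04  -0.035  0.075  0.075] [-0.009 -0.006  0.031  0.032]
 lid 461 [0.023 0.068 0.095 0.115 0.116] [-0.016 -0.006  0.029  0.043] [0.138 0.145]
scene 130 [-0.062 -0.061  0.066  0.071] [-0.023  0.003  0.035  0.038]
 lid 1850 [0.021 0.023 0.1   0.117 0.117] [-0.034 -0.025  0.034  0.049] [0.116 0.147]
```

```bash
python3 -m crank '[[-0.8,0,2,10,0],[-0.8,0,2,20,0],[-0.8,0,2,26,0],[-0.8,0,2,28,0],[-0.8,0,2,28,0]]'; python3 -m crank '[[-0.8,0,0,1,0],[-0.8,0,0,1,0]]'; python3 -m crank '[[-0.8,0,0,1,0],[-0.8,0,0,1,0]]';python3 -c "
from h import *
go(.505,-.323,.0257,-.215)"
```

```text
time: 13.38
tool_pos: [0.5046, -0.3228, 0.2107]
tool_rot: [-3.141, 0.001, -0.214]
contact_force: [0.4, 0.1, -1.6]
opening: 0.0257
grip_force: 35.0
time: 13.55
tool_pos: [0.5049, -0.3229, 0.2105]
tool_rot: [3.141, -0.0, -0.214]
contact_force: [-0.7, -0.2, -0.8]
opening: 0.0259
grip_force: 35.0
time: 13.72
tool_pos: [0.5048, -0.3229, 0.2094]
tool_rot: [3.141, -0.0, -0.214]
contact_force: [-0.7, 0.5, -1.6]
opening: 0.0259
grip_force: 35.0
t 13.72 tip [ 0.5048 -0.3229  0.0314] yaw -0.214 -> d [0.2 0.1 5.7] roll 0.001 open 0.0259 F [-0.7  0.5 -1.6] grip 35.0
```

```bash
python3 -m crank '[[-0.8,0,0,2,0],[-0.8,0,0,4,0],[-0.8,0,0,4,0],[-0.8,0,0,4,0]]'; python3 -m crank '[[-0.8,0,0,1,0],[-0.8,0,0,1,0]]'; python3 -m crank '[[-0.8,0,0,1,0],[-0.8,0,0,1,0]]'
```

```text
time: 14.05
tool_pos: [0.5048, -0.3228, 0.205]
tool_rot: [-3.141, 0.0, -0.214]
contact_force: [-0.1, 0.5, -1.0]
opening: 0.0258
grip_force: 35.0
time: 14.22
tool_pos: [0.5048, -0.3229, 0.2041]
tool_rot: [3.142, 0.0, -0.214]
contact_force: [0.2, -0.0, -2.0]
opening: 0.0256
grip_force: 35.0
time: 14.38
tool_pos: [0.5049, -0.3229, 0.2037]
tool_rot: [3.141, -0.0, -0.214]
contact_force: [-1.1, 0.5, 2.5]
opening: 0.0261
grip_force: 35.0
```

Contact came at the predicted height. I'll release and rise, then check that the scraper stands.

```bash
python3 -m crank '[[-0.4,0,0,0,0],[-0.25,0,0,0,0],[-0.1,0,0,0,0],[-0.1,0,0,0,0],[-0.1,0,0,-15,0],[-0.1,0,0,-40,0],[-0.1,0,0,-80,0],[-0.1,0,0,-120,0],[-0.1,0,0,-150,0],[-0.1,0,0,-170,0],[-0.1,0,0,-170,0],[-0.1,0,0,-170,0]]' 5; python3 - <<'E'
from h import *
go(.45,-.1,.21,-.215)
def loc(W):
    c=np.array([.515,-.325]);a=-.215;X=np.array([np.cos(a),np.sin(a)]);Y=np.array([-X[1],X[0]]);r=W[...,:2]-c
    return r@X,r@Y,W[...,2]
for n in('top','scene'):
    im,d,W=snap(n);lx,ly,z=loc(W)
    m=(abs(lx)<.055)&(abs(ly)<.04)&(z>.044)&(z<.062)
    if m.sum()>5: print(n,'blk',m.sum(),np.percentile(lx[m],[2,98]).round(3),np.percentile(ly[m],[2,98]).round(3),np.percentile(z[m],[5,50,98]).round(3))
    m=(lx>.05)&(lx<.15)&(abs(ly)<.06)&(z>.05)&(z<.17); print(' lid',m.sum(),np.percentile(lx[m],[2,50,98]).round(3),np.percentile(ly[m],[2,98]).round(3),np.percentile(z[m],[2,98]).round(3))
E
```

```text
time: 15.38
tool_pos: [0.5048, -0.3228, 0.3742]
tool_rot: [3.14, -0.002, -0.214]
contact_force: [0.6, 0.1, -0.9]
opening: 0.0414
grip_force: 0.0
t 15.38 tip [ 0.5048 -0.3228  0.1962] yaw -0.214 -> d [-100.9 -206.   -14.3] roll 0.001 open 0.0414 F [ 0.6  0.1 -0.9] grip 0.0
top blk 81 [-0.038 -0.007] [-0.004  0.012] [0.045 0.05  0.055]
 lid 636 [0.068 0.093 0.114] [-0.03   0.029] [0.063 0.144]
scene blk 194 [-0.037  0.024] [-0.008  0.016] [0.045 0.05  0.053]
 lid 1515 [0.068 0.107 0.116] [-0.027  0.033] [0.053 0.141]
```

The scraper stands in the dish with its top at 0.050. Its length spans x -37 to +24 mm and its width y -8 to +16 mm in the dish frame. I'll go over and behind the open lid with the fingers shut.

```bash
python3 -m crank '[[-0.5,40,0,0,0],[-1,80,0,0,0],[-1,120,0,0,0],[-1,158,0,0,0],[-1,158,0,0,0],[-1,158,0,20,0],[-1,158,0,50,0],[-1,158,0,80,0],[-1,158,0,90,0],[-1,158,0,90,0],[-1,158,0,90,0]]' 10; python3 - <<'E'
from h import *
go(.515+.121*.977,-.325-.121*.2134,.106,-.215)
E
```

```text
time: 16.4
tool_pos: [0.6591, -0.3565, 0.2829]
tool_rot: [-3.141, 0.001, -0.214]
contact_force: [0.1, 0.2, 0.9]
opening: 0.0004
grip_force: 0.0
t 16.4 tip [ 0.6591 -0.3565  0.1049] yaw -0.214 -> d [-26.5  -0.1  -1.1] roll 0.001 open 0.0004 F [0.1 0.2 0.9] grip 0.0
```

```bash
python3 -m crank '[[-1,-10,0,0,0],[-1,-20,0,0,0],[-1,-27,0,-1,0],[-1,-34,0,-4,0],[-1,-42,0,-7,0],[-1,-51,0,-10,0],[-1,-60,0,-12,0],[-1,-69,0,-13,0],[-1,-78,0,-13,0]]'; python3 - <<'E'
from h import *
go(.6591,-.3565,.1049,-.215)
im,d,W=snap('scene');c=np.array([.515,-.325]);a=-.215;X=np.array([np.cos(a),np.sin(a)]);Y=np.array([-X[1],X[0]]);r=W[...,:2]-c
lx,ly,z=r@X,r@Y,W[...,2]
m=(lx>-.1)&(lx<.15)&(ly>-.03)&(ly<-.02)&(z>.02)&(z<.165)
for l in np.arange(-.08,.14,.02):
    k=m&(abs(lx-l)<.005)
    if k.sum()>2: print(l.round(3),np.percentile(z[k],[5,95]).round(3))
E
```

```text
time: 17.15
tool_pos: [0.583, -0.3399, 0.2991]
tool_rot: [3.14, -0.005, -0.214]
contact_force: [1.6, 0.6, 1.5]
opening: 0.0002
grip_force: 0.6
t 17.15 tip [ 0.583  -0.3399  0.1211] yaw -0.214 -> d [77.9  0.  16.6] roll 0.001 open 0.0002 F [1.6 0.6 1.5] grip 0.6
0.08 [0.072 0.089]
0.1 [0.039 0.053]
```

The lid has turned to about 60°, as planned, with small forces. I'll carry on along the arc.

```bash
python3 -m crank '[[-1,-9,0,1,0],[-1,-18,0,2.5,0],[-1,-26,0,4.5,0],[-1,-34,0,8,0],[-1,-42,0,11.5,0],[-1,-50,0,15.5,0],[-1,-57,0,21,0],[-1,-64,0,26.5,0],[-1,-71,0,32.5,0],[-1,-76,0,39,0],[-1,-80,0,45,0],[-1,-82,0,48,0]]'; python3 -c "
from h import *
go(.515-.017*.977,-.325+.017*.2134,.064,-.215)"
```

```text
time: 18.2
tool_pos: [0.5025, -0.3225, 0.2481]
tool_rot: [3.141, -0.0, -0.214]
contact_force: [-0.6, -0.4, 2.3]
opening: 0.0003
grip_force: 0.4
t 18.2 tip [ 0.5025 -0.3225  0.0701] yaw -0.214 -> d [-4.3 -0.2  6.1] roll 0.001 open 0.0003 F [-0.6 -0.4  2.3] grip 0.4
```

Now I'll press down in small steps with the tip further out, until the force rises at z ≈ 0.064.

```bash
python3 -m crank '[[-1,-3,0,2,0],[-1,-6,0,4,0],[-1,-6,0,6,0],[-1,-6,0,6,0]]'; python3 -m crank '[[-1,0,0,1,0],[-1,0,0,2,0],[-1,0,0,2,0]]'; python3 -m crank '[[-1,0,0,1,0],[-1,0,0,1,0]]'
```

```text
time: 18.53
tool_pos: [0.4969, -0.3212, 0.2424]
tool_rot: [3.141, 0.0, -0.214]
contact_force: [0.3, 0.3, 0.7]
opening: 0.0003
grip_force: 0.0
time: 18.78
tool_pos: [0.497, -0.3211, 0.2421]
tool_rot: [3.141, -0.001, -0.214]
contact_force: [-4.8, 3.8, 13.8]
opening: 0.0005
grip_force: 6.9
time: 18.95
tool_pos: [0.497, -0.3211, 0.242]
tool_rot: [3.141, -0.001, -0.214]
contact_force: [-7.2, 4.2, 20.2]
opening: 0.0005
grip_force: 10.1
```

```bash
python3 -m crank '[[-1,0,0,-10,0],[-1,0,0,-40,0],[-1,0,0,-80,0],[-1,0,0,-120,0],[-1,-40,-30,-140,0],[-1,-80,-70,-140,0],[-1,-110,-110,-140,0],[-1,-110,-150,-140,0],[-1,-110,-150,-140,0],[-1,-110,-150,-140,0]]'; python3 - <<'E'
from h import *
go(.5,-.3,.2,-.215)
c=np.array([.515,-.325]);a=-.215;X=np.array([np.cos(a),np.sin(a)]);Y=np.array([-X[1],X[0]])
for n in('top','scene'):
    im,d,W=snap(n);r=W[...,:2]-c;lx,ly,z=r@X,r@Y,W[...,2]
    m=(abs(lx)<.07)&(abs(ly)<.025)&(z>.05)
    if m.sum(): A=np.c_[lx[m],ly[m],np.ones(m.sum())];print(n,m.sum(),np.linalg.lstsq(A,z[m],rcond=None)[0].round(4),np.percentile(lx[m],[1,99]).round(3),np.percentile(z[m],[2,98]).round(3))
    b=np.load(n+'0.npz')
    # caddy unchanged except scraper?
    df=np.abs(im.astype(int)-b['im'].astype(int)).max(2)>50
    w=b['W'];reg=(w[...,0]>.58)&(w[...,0]<.74)&(abs(w[...,1])<.11)&df
    q=w[reg];print(' caddy diff',reg.sum(),np.percentile(q,[5,95],axis=0).round(3) if reg.sum() else '')
E
```

```text
time: 19.78
tool_pos: [0.4202, -0.147, 0.3797]
tool_rot: [-3.14, 0.0, -0.211]
contact_force: [0.4, -0.4, -0.3]
opening: 0.0009
grip_force: 0.0
t 19.78 tip [ 0.4202 -0.147   0.2017] yaw -0.211 -> d [110.  132.9   1.5] roll 0.004 open 0.0009 F [ 0.4 -0.4 -0.3] grip 0.0
top 844 [-0.0035 -0.0023  0.0631] [-0.035  0.06 ] [0.058 0.068]
 caddy diff 280 [[ 0.629 -0.031  0.034]
 [ 0.675  0.026  0.096]]
scene 686 [-0.0218  0.0038  0.0624] [-0.063  0.062] [0.054 0.065]
 caddy diff 62 [[ 0.662 -0.025  0.081]
 [ 0.667  0.028  0.086]]
```

```bash
python3 -c "
from cell import ticket
print(ticket.hand_in())"
```

```text
the job is handed in; nothing more can be done
None
```

The job is handed in at about 20 s on the robot clock: all three chips are in the tray, the scraper is standing in the dish with its lid shut flat at 63 mm, and only the scraper's spot in the caddy shows any change.

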